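# Open the ratchet clamp on the assembly fixture

## Robot

A 6-joint arm with a two-finger parallel gripper is mounted at the origin on the work surface. World frame = base frame: x ahead of the robot, y to its left, z up, the work surface at z = 0. Lengths are in mm, angles in degrees, forces in N, time in s.
With the tool pointing down it reaches from about 300 to 850 mm from the base axis. Payload 4.2 kg.
Tool frame: the origin (TCP) lies at the very end of the fingers, on their centre line; the grasp point (between the pads) lies 19 mm behind it (env.grasp_offset is the distance from the TCP to the grasp point, in mm); z points along the fingers, y is the line along which they close (so a half turn about z gives the same grasp; the last joint's range is limited). The gripper opens to 91 mm and grips with 3 to 60 N. Pads are 32 mm wide; open, the fingers measure 118 mm over their backs; the gripper's body (76 mm by 178 mm) begins 60 mm behind the grasp point.
Start: joints at [74.943, 18.312, 89.639, -0, 72.044, -1.146], TCP at [138.244, 558.15, 213.976] pointing down, gripper open.
Joint ranges: [-177.97, 177.97], [-48.28, 115.42], [12.27, 149.76], [-77.06, 257.06], [2.81, 150.46], [-146.56, 146.56]. Speed limits (degrees/s): [147.25, 147.25, 180, 180, 180, 180].

## Interface

Orientations are given as [roll, pitch, yaw] about the fixed x, y, z axes, in that order (R = Rz(yaw) Ry(pitch) Rx(roll)).
In Python, from workcell import env gives the robot as it stands. The module is installed in compiled form; this text tells all that it offers.
- The arm moves only by the tool send_rows, never from a script. Its argument "motion" is a list of rows, each an object of numbers: "tx", "ty", "tz": the shift along the tool's x, y, z in units of 500 mm (1.0 is 500 mm); "rx", "ry", "rz": the turn, a rotation vector about the tool's x, y, z in units of 30 degrees (1.0 is 30 degrees); "gripper": the closure, from -1 (fully open) to 1 (shut). In form: [{"tx": .., "ty": .., "tz": .., "rx": .., "ry": .., "rz": .., "gripper": ..}, ...]. A call has 1 to 12 rows; each row shifts and turns the commanded pose from where the row before left it, along the tool's axes as they then stand; what a row does not reach is not made up. A row lasts 1/8 s, in which the tool goes at most 62.5 mm and 10.7 degrees, less where a joint would pass 70% of its speed; a pose out of reach is approached as far as the arm can. A call with a number of a shift or a turn outside -1 to 1 is refused whole. A call with a gripper value outside its range is refused whole. The fingers move at their own pace and stop on an object; "grip_force" is the grip in N (left out, the last holds). Time passes only in rows, so rows that do not move let the fingers close. It gives the time, the measured TCP pose, the force, the opening and the grip force at its end, in the units of the state.
- env.state(): the state, without advancing time (a new reading comes with each control period).
- env.grab_frame(name): name is "side" or "top" or "wrist"; returns a dict with "frame" (420x560x3 uint8, red, green, blue), "vertical_fov" (degrees; the focal length in pixels is half the picture's height over the tangent of half this angle, whatever the lens; pixels are square), "cx", "cy" (the principal point, pixels), "rvec" (rotation vector, rad) and "tvec" (3), from world to camera coordinates, as OpenCV has them; the wrist camera has in their place "T_tool_cam" (4x4, takes a point from camera to tool coordinates, whose origin is the TCP and whose axes are the flange's). Camera axes: x right, y down, z forward; pixel columns grow to the right and rows downward; lengths in mm; the calibration is good to about 2 mm. A picture is of the moment at which its call begins: read the wrist's pose just before it. There is no depth.
- env.job_done(): hands the job in; it is judged then, once.
The state is a dict: "time_s": time; "qpos": joint angles; "qvel": joint speeds; "effort": joint torques, N m; "ee_pos": TCP position; "ee_rot": TCP orientation; "force": force on the tool from outside, world axes, zero at the start; "torque": the same for the moment, N m; "gripper_width": finger opening in mm; "gripper_force": force on a finger pad.
Only numpy, scipy, OpenCV 4.12 (cv2) and the standard library are available. Lean on these libraries where they do the work, as an engineer would, in place of code of your own. Each camera call takes 0.05 s, during which the arm holds its last target. There are 200 camera calls.

## Task

The clamp arm on the sloping fixture is locked over its aluminium housing by the ratchet. Throw the holding pawl up and right over, off the ratchet wheel, so that it rests on its far side, then swing the clamp arm clockwise (as seen facing the panel) all the way back to its stop pin. Leave the arm there and the pawl thrown over, and do not disturb the things lying about on the bench.

Things in the scene. Friction and masses are not known exactly. Their poses are not given: they have to be found in the camera images.
- stand: Grey steel stand, 310 mm wide, 300 mm deep, fixed to the bench; origin on the bench below the wheel axle; x points from its low front edge to its high rear, z up. It carries a white panel (310 mm wide, 320 mm along the slope) that slopes 30 deg, rising to the rear.
- axle (a point): Where the wheel's axle meets the panel's surface. Axes: x up the slope, y to the left along the panel (seen from the front), z square out of it. The dark ratchet wheel (92 mm across, 13 teeth, z = 4 to 18 mm) turns about this z; its 28 mm hub reaches z = 38 mm. A clamped aluminium housing (fixed, 60 mm in y, 36 mm in x, 20 mm high) sits at x = -78 mm.
- clamp_knob (a point): Grip point on the clamp arm's round steel post: 14 mm diameter, parallel to the panel's z, 85 mm from the axle, z = 34 to 86 mm off the panel; this point is on its axis at z = 64 mm. The aluminium arm under it (22 mm wide, 8 mm thick, top at z = 34 mm, its end 108 mm from the axle) is fixed to the ratchet wheel.
- pawl_pivot (a point): The pawl's pivot axis where it meets the panel, 62 mm up the slope and 55 mm to the right of the axle; the axis is parallel to the panel's z, and a pin head of 14 mm reaches z = 26 mm.
- pawl_knob (a point): Grip point on the pawl's round steel post: 12 mm diameter, parallel to the panel's z, 30 mm from the pivot, z = 18 to 72 mm off the panel; this point is on its axis at z = 50 mm. The steel pawl bar (11 mm wide, 66 mm long, z = 4 to 18 mm) lies to the left of the pivot when engaged, its nose between two teeth.
- wheel (a joint): Angle of ratchet wheel and clamp arm, rad: 0 = arm at its stop pin, pointing level to the left; grows counter-clockwise seen facing the panel; about 1.55 to 1.8 when clamped (arm points down the slope), at most 2.1. With the pawl engaged it clicks forwards but turns back 0.25 at most. Stays where left; needs about 3 N at the post.
- pawl (a joint): Pawl angle, rad: 0 = nose fully in a tooth gap, growing as it is thrown clockwise, seen facing the panel, up the slope and over to the right; 1.57 = pointing straight up the slope, 2.4 = right over, at its end stop. Swings freely: its weight drops it back on the wheel from below about 1.6, and over to 2.4 from above.
- case: Bystander: flat grey plastic case, 125 x 142 x 30 mm, loose on the bench to the right of the stand; origin under its centre.
- profile: Bystander: aluminium profile offcut standing upright, 30 x 30 x 70 mm, loose to the left of the stand; origin under its centre.
- driver: Bystander: screwdriver with a green handle, lying loose on the bench to the left of the stand; origin under its middle.
- guard_tube (a point): Middle of a fixed aluminium tube, 22 mm thick, above the panel's upper part: along the panel's y, 180 mm up the slope from the axle and 150 mm off the panel, on legs 140 mm to either side. It blocks a gripper coming straight down on the pawl; one pointing square to the panel (30 deg from vertical) has room.

How it is judged (in metres and radians):
On the way, in this order (a step that is already met when the one before it is completed fails the run):
1. the pawl is lifted off the wheel and thrown over, the arm still clamped (value of joint pawl above 1.95 rad and value of joint wheel above 0.6 rad), for 0.2 s.
2. the clamp arm is swung back to its stop (value of joint wheel below 0.12 rad), for 0.2 s.
At the end, for the whole second after the job is handed in: The pawl rests thrown over (joint above 1.95 rad) and the clamp arm is at rest at its stop pin (wheel within 0.12 rad, about 7 deg) (value of joint pawl above 1.95 rad and value of joint wheel below 0.12 rad and velocity of joint wheel between -0.05 and 0.05 rad/s); the robot touches nothing.
It fails at once if the case is shoved more than 30 mm (distance of case from where it was at the start of the episode above 0.03 m).
It fails at once if the profile is shoved more than 30 mm or toppled (distance of profile from where it was at the start of the episode above 0.03 m or angle between profile's own z axis and vertical above 0.5 rad).
It fails at once if the screwdriver is shoved more than 30 mm (distance of driver from where it was at the start of the episode above 0.03 m).
It also fails if it takes over 54 s, if anything falls off the work surface, if the arm or the gripper's body presses on something with over 40 N, if the wrist force passes 120 N, or if a joint passes its speed limit or range.

## Working session

There is one attempt and no reset: what is moved stays moved. The work goes in short steps, Python scripts to look and compute and a tool call to move; the robot and the scene stay as the last step left them, time stands still between calls to the robot, and variables do not carry over. Pictures are saved under pics/ and viewed, at most 10 in all, crops included, and the job is handed in when it is done.

Besides the shell and the picture viewer there is one more tool, called after "Call:" as name(argument=value, ...) on one line, values as JSON. send_rows: Moves the arm, as the interface text tells. Shifts and turns lie within -1 to 1; 1 stands for 500 mm of shift or 30 degrees of turn. Its arguments: {"type":"object","properties":{"motion":{"type":"array"},"grip_force":{"type":"number"}},"required":["motion"]}

```bash
mkdir -p pics; cat > h.py <<'E'
import numpy as np, cv2
from workcell import env
from scipy.spatial.transform import Rotation as R
def cam(n):
    s=env.state(); f=env.grab_frame(n)
    F=210/np.tan(np.radians(f['vertical_fov'])/2)
    K=np.array([[F,0,f['cx']],[0,F,f['cy']],[0,0,1]])
    if n=='wrist':
        T=np.eye(4); T[:3,:3]=R.from_euler('xyz',s['ee_rot'],degrees=True).as_matrix(); T[:3,3]=s['ee_pos']
        M=T@np.array(f['T_tool_cam']); Rw=M[:3,:3]; c=M[:3,3]
    else:
        Rw=cv2.Rodrigues(np.array(f['rvec'],float))[0].T; c=-Rw@np.array(f['tvec'],float).ravel()
    return f['frame'],K,Rw,c
def save(n,name):
    im,K,Rw,c=cam(n); cv2.imwrite(f'pics/{name}.png',im[:,:,::-1]); np.savez(f'pics/{name}.npz',K=K,R=Rw,c=c); return im
def ray(name,u,v):
    d=np.load(f'pics/{name}.npz'); r=d['R']@np.linalg.inv(d['K'])@[u,v,1]; return d['c'],r/np.linalg.norm(r)
def proj(name,p):
    d=np.load(f'pics/{name}.npz'); q=d['K']@(d['R'].T@(np.asarray(p)-d['c'])); return q[:2]/q[2]
def tri(*obs):
    A=0;b=0
    for n,u,v in obs:
        c,r=ray(n,u,v); P=np.eye(3)-np.outer(r,r); A=A+P; b=b+P@c
    p=np.linalg.solve(A,b)
    return p,[np.linalg.norm(proj(n,p)-[u,v]) for n,u,v in obs]
E
python3 - <<'E'
from h import *
ims=[save(n,n+'0') for n in('side','top','wrist')]
print(env.state()); print(env.grasp_offset)
for n in('side0','top0','wrist0'): d=np.load(f'pics/{n}.npz');print(n,d['c'],d['R'][:,2])
E
```

```text
{'time_s': 0.15, 'qpos': array([ 7.49433709e+01,  1.83428133e+01,  8.96884887e+01, -2.09287987e-03,
        7.20445670e+01, -1.14429109e+00]), 'qvel': array([-0.06305971, -0.02463991, -0.21189518,  0.05699806, -0.03503509,
        0.0324581 ]), 'effort': array([ 2.00892991e-04, -4.12773085e+01, -2.32154900e+01,  7.27962772e-02,
        4.33695805e-02, -1.00490827e-04]), 'ee_pos': array([138.15011657, 557.77682554, 213.33018336]), 'ee_rot': array([-1.79924106e+02,  4.74567458e-04,  1.66088309e+02]), 'force': array([ 0.48543375, -0.75813098,  0.75626767]), 'torque': array([ 0.01397338, -0.00297749, -0.02283554]), 'gripper_force': 0.0, 'gripper_width': 91.2470692327174}
18.8
side0 [ 262.7393199  -652.5067632   788.54315596] [ 0.35303284  0.71375724 -0.60491191]
top0 [ 523.48235674   35.94978087 1050.96621494] [ 0.10354627 -0.00506357 -0.99461175]
wrist0 [ 63.19622957 577.35898677 385.0058173 ] [ 0.26541512 -0.06748975 -0.96176917]
```

View pics/side0.png

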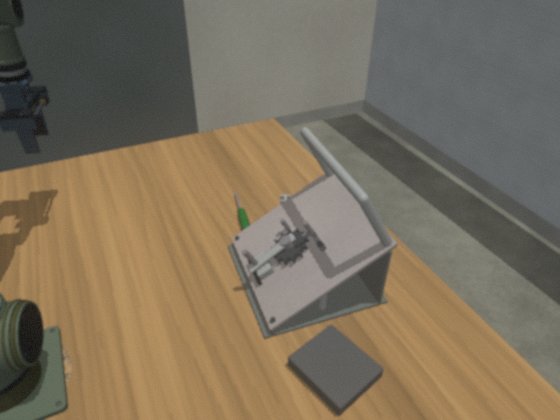

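View pics/top0.png

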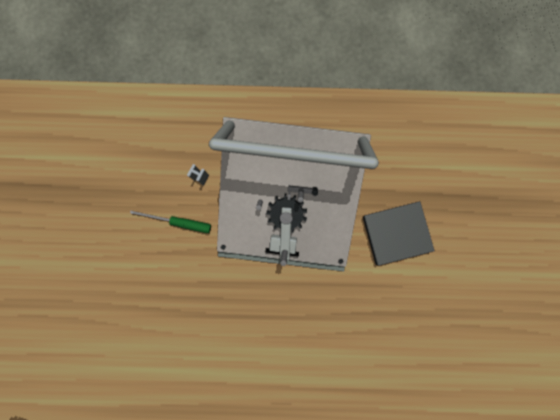

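The side view shows the panel around (300,250) with the wheel near (290,245). In the top view the wheel is near (286,213), the pawl pivot near (315,191), the clamp post near (282,262), and the tube runs from (215,144) to (373,162). I'll enlarge both.

```bash
python3 - <<'E'
import cv2,numpy as np
a=cv2.imread('pics/side0.png')[175:335,225:405];b=cv2.imread('pics/top0.png')[115:275,205:385]
f=lambda i:cv2.convertScaleAbs(cv2.resize(i,(400,356),interpolation=cv2.INTER_CUBIC),alpha=1.5)
cv2.imwrite('pics/m0.png',np.hstack([f(a),f(b)]))
E
```

```text
(no output)
```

View pics/m0.png

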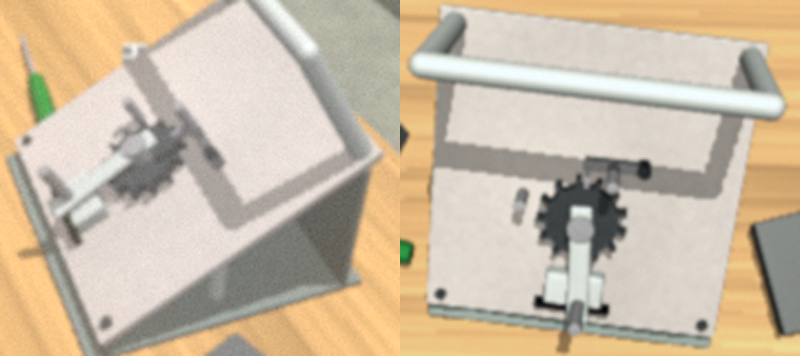

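The enlarged views (2.22x) show the hub top at side (285,240) and top (286,218). The pawl pivot is at side (322,246) and top (315,191). The clamp post tip is at side (245,254) and top (283,262), and the front bolts are visible in both.

```bash
python3 - <<'E'
from h import *
S=lambda u,v:('side0',225+u/2.222,175+v/2.222)
T=lambda u,v:('top0',205+(u-400)/2.222,115+v/2.222)
o=dict(hub=(S(134,145),T(580,230)),piv=(S(215,157),T(644,170)),ctip=(S(45,175),T(573,326)),bl=(S(27,140),T(440,293)),br=(S(106,322),T(702,325)),ptip=(S(180,113),T(614,190)),cornR=(S(380,155),T(768,45)))
P={}
for k,v in o.items(): P[k],e=tri(*v); print(k,P[k].round(1),np.round(e,1))
d=P['bl']-P['br']; print('bolt y dir yaw',np.degrees(np.arctan2(d[1],d[0]))-90,np.linalg.norm(d),d)
yaw=np.arctan2(d[1],d[0])-np.pi/2
Rp=(R.from_euler('z',yaw)*R.from_euler('y',-30,degrees=True)).as_matrix()
ax=P['hub']-Rp@[0,0,38]
ax2=P['piv']-Rp@[62,-55,26]
print('axle',ax,ax2)
for k in P: print(k,(Rp.T@(P[k]-ax)).round(1))
E
```

```text
hub [606.3  29.4 121.8] [1.2 1.2]
piv [665.8 -31.8 132.4] [1.2 1.3]
ctip [511.4  34.5 113.2] [0.6 0.6]
bl [542.4 176.2  36.9] [0.8 0.9]
br [ 515.  -102.4   37.8] [0.8 0.7]
ptip [640.2  -1.2 175. ] [1.4 1.5]
cornR [ 777.3 -141.4  182.2] [0.2 0.2]
bolt y dir yaw -5.627396172012155 279.9304986807204 [ 27.44948436 278.57985414  -0.93528897]
axle [625.25575638  27.51986402  88.86792066] [630.69902318  26.96524142  78.86889242]
hub [ 0.  0. 38.]
piv [ 61.7 -55.   14.6]
ctip [-86.5  -4.2  78. ]
bl [-110.   139.8    3.5]
br [-109.6 -140.1    4.3]
ptip [ 58.3 -27.1  65.8]
cornR [ 192.  -153.2   -3.1]
```

```bash
cat >> h.py <<'E'
AX=np.array([626.5,27.5,87.]); RP=(R.from_euler('z',-5.6,degrees=True)*R.from_euler('y',-30,degrees=True)).as_matrix()
RT=RP@np.diag([-1,1,-1.])   # tool x=-px, y=py, z=-pz
W=lambda p:AX+RP@np.asarray(p,float)
PN=lambda w:RP.T@(np.asarray(w)-AX)
def plan(p):
    s=env.state(); Rc=R.from_euler('xyz',s['ee_rot'],degrees=True).as_matrix()
    print('rot/30 ',np.degrees(R.from_matrix(Rc.T@RT).as_rotvec())/30)
    print('shift/500 after rot',RT.T@(W(p)-s['ee_pos'])/500,'now panel',PN(s['ee_pos']).round(1),'target',W(p).round(1))
E
python3 -c "
from h import *
plan([20,-25,200])"
```

```text
rot/30  [-0.07500077 -0.99839708 -0.27003275]
shift/500 after rot [-0.84510635 -1.01018286  0.35657543] now panel [-402.6  480.1  378.3] target [541.8  10.7 270.2]
```

Call:
send_rows(motion=[{"rx":-0.019,"ry":-0.25,"rz":-0.0675,"gripper":-1},{"rx":-0.019,"ry":-0.25,"rz":-0.0675,"gripper":-1},{"rx":-0.019,"ry":-0.25,"rz":-0.0675,"gripper":-1},{"rx":-0.019,"ry":-0.25,"rz":-0.0675,"gripper":-1}])

```text
invalid input at $.motion[0]: expected keys tx, ty, tz, rx, ry, rz, gripper
```

Call:
send_rows(motion=[{"tx":-0.07,"ty":-0.084,"tz":0.03},{"tx":-0.07,"ty":-0.084,"tz":0.03},{"tx":-0.07,"ty":-0.084,"tz":0.03},{"tx":-0.07,"ty":-0.084,"tz":0.03},{"tx":-0.07,"ty":-0.084,"tz":0.03},{"tx":-0.07,"ty":-0.084,"tz":0.03},{"tx":-0.07,"ty":-0.084,"tz":0.03},{"tx":-0.07,"ty":-0.084,"tz":0.03},{"tx":-0.07,"ty":-0.084,"tz":0.03},{"tx":-0.07,"ty":-0.084,"tz":0.03},{"tx":-0.07,"ty":-0.084,"tz":0.03},{"tx":-0.07,"ty":-0.084,"tz":0.03}])

```text
invalid input at $.motion[0]: expected keys tx, ty, tz, rx, ry, rz, gripper
```

Call:
send_rows(motion=[{"tx":0},{"tx":0}])

```text
invalid input at $.motion[0]: expected keys tx, ty, tz, rx, ry, rz, gripper
```

```bash
python3 -c "
from h import *
plan([60,-26,120]);im=save('wrist','w1')
for p in ([0,0,38],[62,-55,26],[60,-26,72],[-85,-4,86]): print(p,proj('w1',W(p)))"
```

```text
rot/30  [-0.07500077 -0.99839708 -0.27003275]
shift/500 after rot [-0.92510635 -1.01218286  0.51657543] now panel [-402.6  480.1  378.3] target [616.    2.4 220.9]
[0, 0, 38] [-59.4454308  684.99575347]
[62, -55, 26] [-99.88443068 746.64560544]
[60, -26, 72] [-120.36033227  793.37647075]
[-85, -4, 86] [-96.97293757 630.57617536]
```

View pics/w1.png

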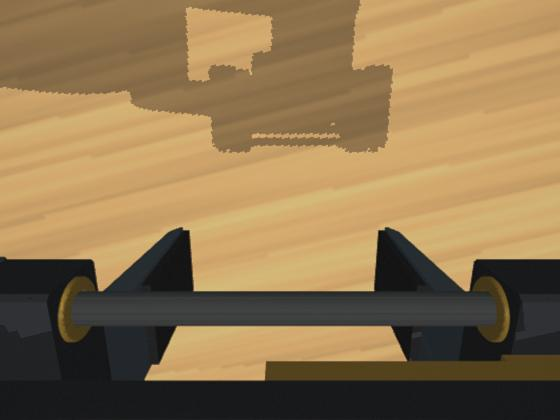

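All keys are needed in each row, so nothing has moved. The wrist picture shows only the bench and the open fingers, with the tips near (185,230) and (380,230).

Call:
send_rows(motion=[{"tx":0,"ty":0,"tz":0,"rx":-0.019,"ry":-0.25,"rz":-0.0675,"gripper":-1},{"tx":0,"ty":0,"tz":0,"rx":-0.019,"ry":-0.25,"rz":-0.0675,"gripper":-1},{"tx":0,"ty":0,"tz":0,"rx":-0.019,"ry":-0.25,"rz":-0.0675,"gripper":-1},{"tx":0,"ty":0,"tz":0,"rx":-0.019,"ry":-0.25,"rz":-0.0675,"gripper":-1}])

```text
time_s: 0.7
ee_pos: [138.1, 558.4, 214.3]
ee_rot: [179.8, 30.3, 174.4]
force: [-0.3, -1.2, -1.0]
gripper_width: 91.3
gripper_force: 0.0
```

Call:
send_rows(motion=[{"tx":-0.07,"ty":-0.084,"tz":0.03,"rx":0,"ry":0,"rz":0,"gripper":-1},{"tx":-0.07,"ty":-0.084,"tz":0.03,"rx":0,"ry":0,"rz":0,"gripper":-1},{"tx":-0.07,"ty":-0.084,"tz":0.03,"rx":0,"ry":0,"rz":0,"gripper":-1},{"tx":-0.07,"ty":-0.084,"tz":0.03,"rx":0,"ry":0,"rz":0,"gripper":-1},{"tx":-0.07,"ty":-0.084,"tz":0.03,"rx":0,"ry":0,"rz":0,"gripper":-1},{"tx":-0.07,"ty":-0.084,"tz":0.03,"rx":0,"ry":0,"rz":0,"gripper":-1},{"tx":-0.07,"ty":-0.084,"tz":0.03,"rx":0,"ry":0,"rz":0,"gripper":-1},{"tx":-0.07,"ty":-0.084,"tz":0.03,"rx":0,"ry":0,"rz":0,"gripper":-1},{"tx":-0.07,"ty":-0.084,"tz":0.03,"rx":0,"ry":0,"rz":0,"gripper":-1},{"tx":-0.07,"ty":-0.084,"tz":0.03,"rx":0,"ry":0,"rz":0,"gripper":-1},{"tx":-0.07,"ty":-0.084,"tz":0.03,"rx":0,"ry":0,"rz":0,"gripper":-1},{"tx":-0.07,"ty":-0.084,"tz":0.03,"rx":0,"ry":0,"rz":0,"gripper":-1}])

```text
time_s: 2.2
ee_pos: [541.3, 10.3, 268.0]
ee_rot: [179.9, 30.1, 174.3]
force: [0.8, 0.7, -0.1]
gripper_width: 91.5
gripper_force: 0.0
```

Call:
send_rows(motion=[{"tx":0,"ty":0,"tz":0,"rx":0,"ry":0,"rz":0,"gripper":-1},{"tx":0,"ty":0,"tz":0,"rx":0,"ry":0,"rz":0,"gripper":-1}])

```text
time_s: 2.45
ee_pos: [539.9, 12.1, 267.0]
ee_rot: [179.9, 30.0, 174.3]
force: [-0.7, -0.1, -0.2]
gripper_width: 91.3
gripper_force: 0.0
```

```bash
python3 -c "
from h import *
plan([60,-26,120]);im=save('wrist','w1')
for p in ([0,0,38],[62,-55,26],[60,-26,72],[-85,-4,86]): print(p,proj('w1',W(p)))"
```

```text
rot/30  [ 0.00243824 -0.00123389 -0.00316234]
shift/500 after rot [-0.08666466 -0.00453729  0.15635461] now panel [ 16.7 -23.7 198.2] target [616.    2.4 220.9]
[0, 0, 38] [308.62153504 167.82991266]
[62, -55, 26] [250.32819701 228.54893243]
[60, -26, 72] [279.65296889 244.31976266]
[-85, -4, 86] [309.53761484  62.05897715]
```

View pics/w1.png

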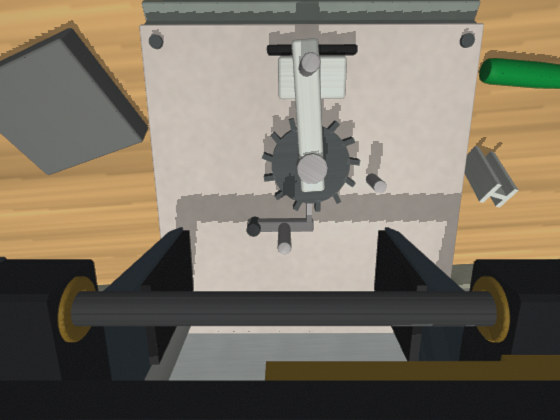

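The wrist view matches the prediction to within a few pixels: hub top at (312,168), pawl pivot at (254,228), pawl post tip at (285,248), and clamp post tip at (311,61).

```bash
python3 -c "
from h import *
def pl(u,v,z):
    c,r=ray('w1',u,v); a=RP.T@(c-AX); b=RP.T@r; return (a+b*(z-a[2])/b[2]).round(1)
for n,u,v,z in(('hub',312,168,38),('piv',254,227,26),('ptip',285,248,72),('ptip',285,248,66),('ctip',311,60.5,86),('bl',467,40,3.5),('br',156,41,3.5)): print(n,pl(u,v,z))
print(tri(('w1',285,248),('top0',205+214/2.222,115+190/2.222)),PN(tri(('w1',285,248),('top0',205+214/2.222,115+190/2.222))[0]))
print(PN(tri(('w1',312,168),('top0',286,218.5),('side0',285.3,240.3))[0]))
print(PN(tri(('w1',311,60.5),('top0',282.9,262),('side0',245.3,253.8))[0]))
"
```

```text
hub [ 0.2  3.  38. ]
piv [ 60.4 -51.4  26. ]
ptip [ 63.4 -21.4  72. ]
ptip [ 65.9 -21.4  66. ]
ctip [-86.  -3.  86.]
bl [-110.9  144.1    3.5]
br [-110.3 -138.1    3.5]
(array([635.97703359,   2.74968676, 186.58538818]), [np.float64(2.6848690810955165), np.float64(1.100195803052466)]) [ 60.05250643 -23.70739348  80.31997059]
[-0.33116436  1.29689559 39.26177227]
[-86.89597267  -3.64359867  80.05401664]
```

Call:
send_rows(motion=[{"tx":-0.046,"ty":0.002,"tz":0.05,"rx":0,"ry":0,"rz":0,"gripper":0.1},{"tx":-0.046,"ty":0.002,"tz":0.05,"rx":0,"ry":0,"rz":0,"gripper":0.1},{"tx":0,"ty":0,"tz":0.05,"rx":0,"ry":0,"rz":0,"gripper":0.1},{"tx":0,"ty":0,"tz":0,"rx":0,"ry":0,"rz":0,"gripper":0.1},{"tx":0,"ty":0,"tz":0,"rx":0,"ry":0,"rz":0,"gripper":0.1}], grip_force=15)

```text
time_s: 3.12
ee_pos: [617.3, 8.0, 226.4]
ee_rot: [179.9, 30.1, 174.5]
force: [-0.4, -0.4, 0.6]
gripper_width: 44.3
gripper_force: 0.0
```

```bash
python3 -c "
from h import *
plan([63,-21.5,32]);im=save('wrist','w2')"
```

```text
rot/30  [0.00512655 0.00289824 0.00160987]
shift/500 after rot [ 0.00083908 -0.0024859   0.18474456] now panel [ 63.4 -20.3 124.4] target [662.8   2.3 146.2]
```

View pics/w2.png

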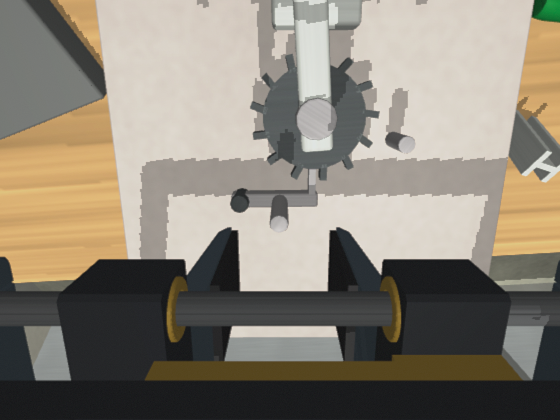

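The pawl post tip is at (280,223), centred between the finger tips at (237,230) and (331,230), so I can go down.

Call:
send_rows(motion=[{"tx":0,"ty":-0.004,"tz":0.046,"rx":0,"ry":0,"rz":0,"gripper":0.1},{"tx":0,"ty":0,"tz":0.046,"rx":0,"ry":0,"rz":0,"gripper":0.1},{"tx":0,"ty":0,"tz":0.046,"rx":0,"ry":0,"rz":0,"gripper":0.1},{"tx":0,"ty":0,"tz":0.046,"rx":0,"ry":0,"rz":0,"gripper":0.1},{"tx":0,"ty":0,"tz":0,"rx":0,"ry":0,"rz":0,"gripper":1},{"tx":0,"ty":0,"tz":0,"rx":0,"ry":0,"rz":0,"gripper":1},{"tx":0,"ty":0,"tz":0,"rx":0,"ry":0,"rz":0,"gripper":1},{"tx":0,"ty":0,"tz":0,"rx":0,"ry":0,"rz":0,"gripper":1}], grip_force=15)

```text
time_s: 4.18
ee_pos: [663.5, 0.7, 147.4]
ee_rot: [179.8, 30.2, 174.3]
force: [-2.2, 2.0, 4.3]
gripper_width: 11.8
gripper_force: 15.0
```

```bash
python3 -c "
from h import *
plan([63,-21.5,32])"
```

```text
rot/30  [ 0.00393611  0.00508177 -0.00189618]
shift/500 after rot [0.00280613 0.00316628 0.00117711] now panel [ 64.4 -23.1  32.6] target [662.8   2.3 146.2]
```

Call:
send_rows(motion=[{"tx":-0.0149,"ty":-0.0019,"tz":0,"rx":0,"ry":0,"rz":0,"gripper":1},{"tx":-0.014,"ty":-0.0055,"tz":0,"rx":0,"ry":0,"rz":0,"gripper":1},{"tx":-0.0122,"ty":-0.0088,"tz":0,"rx":0,"ry":0,"rz":0,"gripper":1},{"tx":-0.0096,"ty":-0.0115,"tz":0,"rx":0,"ry":0,"rz":0,"gripper":1}])

```text
time_s: 4.68
ee_pos: [687.2, -13.1, 162.0]
ee_rot: [179.6, 30.5, 174.2]
force: [6.6, 9.9, 1.5]
gripper_width: 11.6
gripper_force: 15.0
```

Call:
send_rows(motion=[{"tx":-0.0065,"ty":-0.0135,"tz":0,"rx":0,"ry":0,"rz":0,"gripper":1},{"tx":-0.0029,"ty":-0.0147,"tz":0,"rx":0,"ry":0,"rz":0,"gripper":1},{"tx":0.0008,"ty":-0.015,"tz":0,"rx":0,"ry":0,"rz":0,"gripper":1},{"tx":0.0045,"ty":-0.0143,"tz":0,"rx":0,"ry":0,"rz":0,"gripper":1},{"tx":0.0079,"ty":-0.0128,"tz":0,"rx":0,"ry":0,"rz":0,"gripper":1},{"tx":0,"ty":0,"tz":0,"rx":0,"ry":0,"rz":0,"gripper":1}])

```text
time_s: 5.42
ee_pos: [680.1, -51.0, 159.7]
ee_rot: [179.9, 30.3, 174.3]
force: [0.6, -0.4, 5.8]
gripper_width: 12.1
gripper_force: 15.0
```

```bash
python3 -c "
from h import *
plan([-86,-1,110]);im=save('wrist','w3')"
```

```text
rot/30  [ 0.00251961  0.01056998 -0.00243711]
shift/500 after rot [ 0.35041438  0.14370229 -0.15508175] now panel [ 89.2 -72.9  32.5] target [497.5  39.1 139.3]
```

View pics/w3.png

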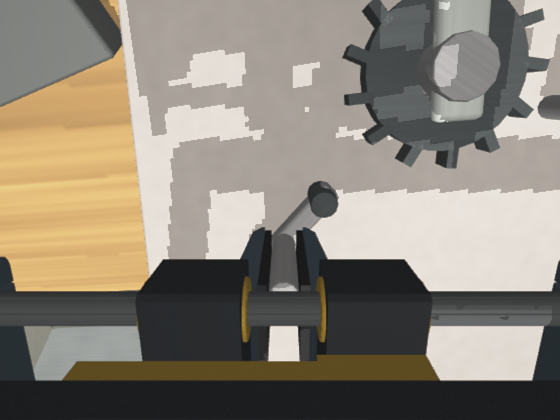

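The pawl now points up and to the right (pivot (322,198), bar toward (285,240)), so it is past vertical. I'll release, retract and check the stop pin's height.

Call:
send_rows(motion=[{"tx":0,"ty":0,"tz":0,"rx":0,"ry":0,"rz":0,"gripper":0.1},{"tx":0,"ty":0,"tz":0,"rx":0,"ry":0,"rz":0,"gripper":0.1},{"tx":0,"ty":0,"tz":-0.05,"rx":0,"ry":0,"rz":0,"gripper":0.1},{"tx":0,"ty":0,"tz":-0.1,"rx":0,"ry":0,"rz":0,"gripper":0.1},{"tx":0.05,"ty":0.02,"tz":-0.08,"rx":0,"ry":0,"rz":0,"gripper":0.1},{"tx":0.1,"ty":0.04,"tz":0,"rx":0,"ry":0,"rz":0,"gripper":0.1},{"tx":0.1,"ty":0.04,"tz":0,"rx":0,"ry":0,"rz":0,"gripper":0.1},{"tx":0.1,"ty":0.04,"tz":0,"rx":0,"ry":0,"rz":0,"gripper":0.1},{"tx":0,"ty":0,"tz":0,"rx":0,"ry":0,"rz":0,"gripper":0.1},{"tx":0,"ty":0,"tz":0,"rx":0,"ry":0,"rz":0,"gripper":0.1}], grip_force=30)

```text
time_s: 6.72
ee_pos: [478.3, 39.9, 170.2]
ee_rot: [179.9, 30.1, 174.4]
force: [0.8, -0.4, 0.5]
gripper_width: 41.4
gripper_force: 0.0
```

```bash
python3 -c "
from h import *
print('pin',PN(tri(('w1',379,186),('w2',407,145))[0]), PN(tri(('w2',407,145),('top0',205+122/2.222,115+194/2.222))[0]))
plan([-86,-3,45]);im=save('wrist','w4');t=save('top','t4');print(proj('w4',W([-85,-3,86])))
cv2.imwrite('pics/m4.png',np.hstack([cv2.resize(im,(400,300)),cv2.resize(t[125:275,205:405],(400,300))])[:,:,::-1])"
```

```text
pin [17.14767868 64.97608994 38.45098981] [20.35491694 65.24566943 27.90914463]
rot/30  [ 0.00394992  0.00390779 -0.0005388 ]
shift/500 after rot [-0.00239282 -0.00167137  0.20290234] now panel [-87.2  -2.2 146.5] target [529.7  34.   83. ]
[280.67498627 223.25297584]
```

View pics/m4.png

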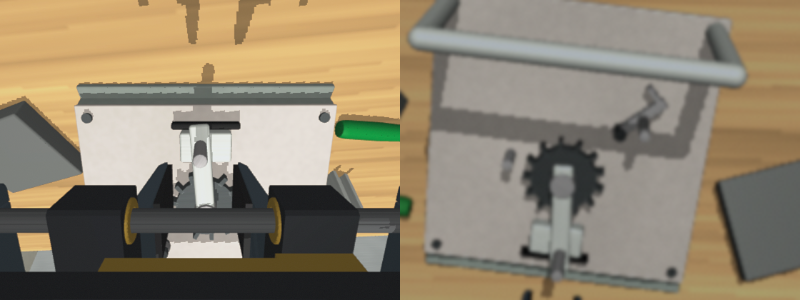

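The right half shows the pawl lying up and to the right, off the wheel. In the left half the clamp post tip, at about (281,224) full size, sits where predicted. The pin top is at z≈38, so I'll grip with the TCP at z≈52.

Call:
send_rows(motion=[{"tx":0,"ty":0,"tz":0.047,"rx":0,"ry":0,"rz":0,"gripper":0.1},{"tx":-0.003,"ty":0,"tz":0.047,"rx":0,"ry":0,"rz":0,"gripper":0.1},{"tx":0,"ty":0,"tz":0.047,"rx":0,"ry":0,"rz":0,"gripper":0.1},{"tx":0,"ty":0,"tz":0.047,"rx":0,"ry":0,"rz":0,"gripper":0.1},{"tx":0,"ty":0,"tz":0,"rx":0,"ry":0,"rz":0,"gripper":1},{"tx":0,"ty":0,"tz":0,"rx":0,"ry":0,"rz":0,"gripper":1},{"tx":0,"ty":0,"tz":0,"rx":0,"ry":0,"rz":0,"gripper":1},{"tx":0,"ty":0,"tz":0,"rx":0,"ry":0,"rz":0,"gripper":1}], grip_force=25)

```text
time_s: 7.82
ee_pos: [526.1, 34.9, 90.1]
ee_rot: [179.9, 30.1, 174.3]
force: [0.1, -2.8, 1.2]
gripper_width: 13.7
gripper_force: 25.0
```

```bash
python3 -c "
from h import *
plan([-86,-3,52])
p=PN(env.state()['ee_pos']); w0=np.arctan2(85,p[1]-3); print(w0,env.state()['qpos'])
w=np.linspace(w0,0.0,15); q=85*np.c_[-np.sin(w),np.cos(w)]; d=np.diff(q,axis=0)
print(np.c_[-d[:,0],d[:,1]].round(1)/500)"
```

```text
rot/30  [ 0.00268594  0.00474302 -0.00208941]
shift/500 after rot [ 0.00083808 -0.0010742   0.00203965] now panel [-85.6  -2.5  53. ] target [526.2  34.3  89. ]
1.63497746311883 [  6.2555711   11.55739984 129.38895138 -31.98380931  11.07952741
 -48.14790016]
[[ 0.0002  0.0198]
 [-0.0022  0.0198]
 [-0.0044  0.0194]
 [-0.0068  0.0186]
 [-0.0088  0.0178]
 [-0.0108  0.0166]
 [-0.0128  0.0152]
 [-0.0144  0.0136]
 [-0.0158  0.0118]
 [-0.0172  0.01  ]
 [-0.0182  0.0078]
 [-0.019   0.0058]
 [-0.0196  0.0034]
 [-0.0198  0.0012]]
```

Call:
send_rows(motion=[{"tx":0.0,"ty":0.02,"tz":0,"rx":0,"ry":0,"rz":0,"gripper":1},{"tx":-0.002,"ty":0.02,"tz":0,"rx":0,"ry":0,"rz":0,"gripper":1},{"tx":-0.0045,"ty":0.0194,"tz":0,"rx":0,"ry":0,"rz":0,"gripper":1},{"tx":-0.0068,"ty":0.0186,"tz":0,"rx":0,"ry":0,"rz":0,"gripper":1},{"tx":-0.0088,"ty":0.0178,"tz":0,"rx":0,"ry":0,"rz":0,"gripper":1},{"tx":-0.0108,"ty":0.0166,"tz":0,"rx":0,"ry":0,"rz":0,"gripper":1}])

```text
time_s: 8.57
ee_pos: [542.6, 88.2, 96.4]
ee_rot: [-179.9, 29.8, 174.2]
force: [-5.9, -4.1, 0.1]
gripper_width: 13.4
gripper_force: 25.0
```

```bash
python3 -c "
from h import *
w=1.635*8/14;plan([-85*np.sin(w),3+85*np.cos(w),53]);print(env.state()['qpos'])"
```

```text
rot/30  [-0.00498269 -0.00771666 -0.00445156]
shift/500 after rot [-0.00865941  0.00267061 -0.0003056 ] now panel [-72.7  52.2  52.8] target [546.4  89.1  98.7]
[ 13.92534819  13.05656119 125.44257756 -36.76572466  16.34015438
 -37.1093114 ]
```

Call:
send_rows(motion=[{"tx":-0.0128,"ty":0.0152,"tz":0,"rx":0,"ry":0,"rz":0,"gripper":1},{"tx":-0.0144,"ty":0.0136,"tz":0,"rx":0,"ry":0,"rz":0,"gripper":1},{"tx":-0.0158,"ty":0.0118,"tz":0,"rx":0,"ry":0,"rz":0,"gripper":1},{"tx":-0.0172,"ty":0.01,"tz":0,"rx":0,"ry":0,"rz":0,"gripper":1},{"tx":-0.0182,"ty":0.0078,"tz":0,"rx":0,"ry":0,"rz":0,"gripper":1},{"tx":-0.019,"ty":0.0058,"tz":0,"rx":0,"ry":0,"rz":0,"gripper":1},{"tx":-0.0196,"ty":0.0034,"tz":0,"rx":0,"ry":0,"rz":0,"gripper":1},{"tx":-0.016,"ty":0.0012,"tz":0,"rx":0,"ry":0,"rz":0,"gripper":1},{"tx":0,"ty":0,"tz":0,"rx":0,"ry":0,"rz":0,"gripper":1},{"tx":0,"ty":0,"tz":0,"rx":0,"ry":0,"rz":0,"gripper":1}])

```text
time_s: 9.82
ee_pos: [603.9, 116.8, 129.7]
ee_rot: [-180.0, 29.8, 174.3]
force: [-3.3, -4.6, -0.7]
gripper_width: 13.6
gripper_force: 25.0
```

```bash
python3 -c "
from h import *
plan([0,88,53]);print(RP.T@env.state()['force'])"
```

```text
rot/30  [-0.00269582 -0.00670771 -0.00376875]
shift/500 after rot [-0.01142202  0.00260584 -0.00083888] now panel [-5.7 86.7 52.6] target [608.7 117.7 132.9]
[-2.8461563  -4.94093521  0.80716293]
```

Call:
send_rows(motion=[{"tx":-0.007,"ty":0.001,"tz":0,"rx":0,"ry":0,"rz":0,"gripper":1},{"tx":-0.006,"ty":0,"tz":0,"rx":0,"ry":0,"rz":0,"gripper":1},{"tx":0,"ty":0,"tz":0,"rx":0,"ry":0,"rz":0,"gripper":1},{"tx":0,"ty":0,"tz":0,"rx":0,"ry":0,"rz":0,"gripper":1}])

```text
time_s: 10.32
ee_pos: [607.7, 116.5, 131.9]
ee_rot: [-179.9, 29.6, 174.3]
force: [-8.8, -3.3, -0.5]
gripper_width: 13.5
gripper_force: 25.0
```

```bash
python3 -c "
from h import *
plan([0,88,53]);print(RP.T@env.state()['force'])"
```

```text
rot/30  [-0.00502654 -0.01313384 -0.00278659]
shift/500 after rot [-0.00253366  0.00242706 -0.00094172] now panel [-1.3 86.8 52.5] target [608.7 117.7 132.9]
[-7.54965656 -4.12288788  3.81957969]
```

Call:
send_rows(motion=[{"tx":0,"ty":0,"tz":0,"rx":0,"ry":0,"rz":0,"gripper":0.3},{"tx":0,"ty":0,"tz":0,"rx":0,"ry":0,"rz":0,"gripper":0.3},{"tx":0,"ty":0,"tz":0,"rx":0,"ry":0,"rz":0,"gripper":0.3},{"tx":0,"ty":0,"tz":-0.05,"rx":0,"ry":0,"rz":0,"gripper":0.3},{"tx":0,"ty":0,"tz":-0.1,"rx":0,"ry":0,"rz":0,"gripper":0.3},{"tx":0,"ty":0,"tz":-0.1,"rx":0,"ry":0,"rz":0,"gripper":0.3},{"tx":0.1,"ty":0,"tz":-0.05,"rx":0,"ry":0,"rz":0,"gripper":0.3},{"tx":0.1,"ty":0,"tz":0,"rx":0,"ry":0,"rz":0,"gripper":0.3},{"tx":0.1,"ty":0,"tz":0,"rx":0,"ry":0,"rz":0,"gripper":0.3},{"tx":0,"ty":0,"tz":0,"rx":0,"ry":0,"rz":0,"gripper":0.3},{"tx":0,"ty":0,"tz":0,"rx":0,"ry":0,"rz":0,"gripper":0.3}])

```text
time_s: 11.7
ee_pos: [409.0, 138.9, 190.1]
ee_rot: [179.8, 30.2, 174.4]
force: [0.3, -0.4, 0.4]
gripper_width: 31.9
gripper_force: 0.0
```

```bash
python3 -c "
from h import *
t=save('top','t5');cv2.imwrite('pics/m5.png',cv2.resize(t[115:275,195:435],(780,520))[:,:,::-1]);print(env.state()['force'])
print((proj('t5',W([0,3,38]))-[195,115])*3.25,(proj('t5',W([0,88,86]))-[195,115])*3.25)"
```

```text
[ 0.73181373 -0.18566869  0.59443619]
[293.02329653 330.66816215] [157.24454093 345.72542641]
```

View pics/m5.png

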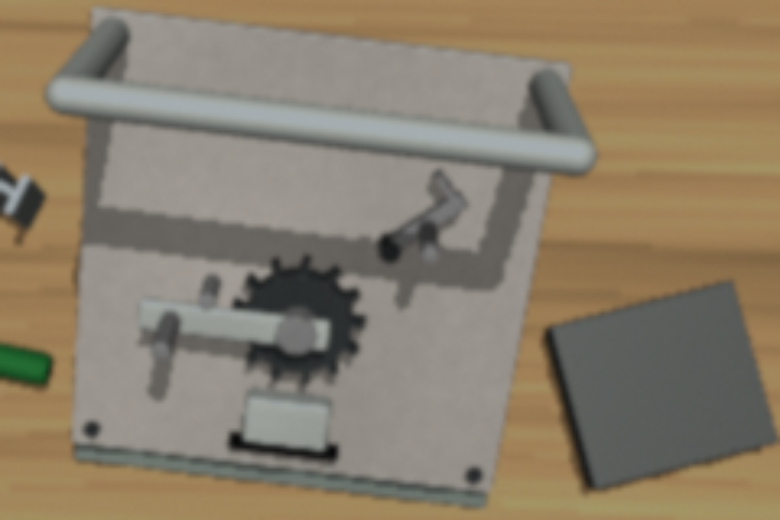

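The clamp arm lies level from (138,315) to (330,335) against its pin. Its post tip at (160,345) is about where wheel = 0 predicts, (157,346). The pawl is thrown over at (440,190) and the bystanders look undisturbed, so I'll hand in.

```bash
python3 -c "
from h import *
print(env.job_done())"
```

```text
the job is handed in; nothing more can be done
None
```

The pawl is thrown over to the right and the clamp arm is back at its stop pin, with nothing on the bench visibly disturbed; I handed the job in at about 12 s, but no verdict was returned.

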